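Set the tripod leg to its mark and shut the cam lever

TASK

The sliding leg of the work-light tripod lies in its plywood cradle with its cam lever open, and a spring inside keeps drawing it back. Take the lever by its upright thumb post with a light grip (the plastic cracks if pinched hard), pull the leg out with the lever still open until the front edge of its black collar sits on the middle of the mark ring, pause there, then swing the lever fully shut along the leg without letting the leg slip off the mark. Finish while still gripping the post, leg at the mark and lever shut, so that I can tighten the nut, and leave the bottles and lids alone.

Things in the scene. Friction and masses are not known exactly. Their poses are not given: they have to be found in the camera images.
- cradle: Plywood cradle fixed to the bench, a board 460 x 100 x 18 mm with a saddle and a foot block. Origin at the centre of its underside, on the bench top. Its x axis is level and is the direction in which the leg is drawn out, towards the rubber foot; the tubes lie above its x axis, 55 mm above the bench; its y axis points to the side on which the lever stands open; z up.
- leg: Sliding leg: a black collar (40 mm cube, top 75 mm above the bench) on an aluminium tube of 26 mm diameter, sliding only along the cradle's x over a fixed 18 mm steel tube; it carries the lever. Origin at the centre of the collar's front face (towards the foot). Starts at its inner stop, travel 120 mm; a spring draws it back with 1.2 N there, 2.5 N far out (friction 0.5 N), even with the lever shut.
- collar_edge (a point): The centre of the collar's front face, on the tube's axis (same as the origin of leg): the edge that must sit on the mark.
- mark_ring (a point): Middle of the mark ring, a fixed rubber ring 23 mm in diameter and 6 mm wide around the thin steel tube, on the tube's axis. It lies 45 to 95 mm in front of the collar at the start; the collar slides over it. The leg is at the mark when collar_edge coincides with this point along the cradle's x.
- pivot (a point): Pivot of the cam lever on top of the collar, 79 mm above the bench, 20 mm behind the collar's front edge (cradle -x); it travels with the leg. The lever turns about the vertical through it.
- post (a point): Centre of the lever's upright round thumb post, gripped from above: 14 mm diameter, 50 mm tall, foot at 87 and top at 137 mm above the bench, this point at 117 mm. Relative to the pivot it lies at (-70 cos a, +70 sin a) mm along the cradle's x and y, a being the lever's angle. A pinch of about 25 N is enough; over 80 N (both fingers' forces added) cracks it.
- lever (a joint): Angle a of the cam lever in rad: 0 = fully shut, lying back along the leg (post over the tube, behind the collar); open it stands out obliquely to the cradle's +y side, 0.75 to 1.05 at the start, 1.2 at most. It turns easily (0.6 N at the post). The place of the held post sets both leg and lever: to shut the lever with the leg still, take the post along its 70 mm arc about the pivot.
- beer: Bystander: brown glass bottle, 62 mm diameter, 210 mm tall, standing on the bench; origin at its foot.
- ketchup: Bystander: plastic ketchup bottle with snap cap, 62 mm diameter, 170 mm tall, standing on the bench; origin at its foot.
- tin_lid: Bystander: flat tin lid, 86 mm diameter, 6 mm high, on the bench.
- jam_lid: Bystander: metal jam jar lid, 68 mm diameter, 12 mm high, on the bench.

How it is judged (in metres and radians):
On the way, in this order (a step that is already met when the one before it is completed fails the run):
1. the leg is held at the mark (collar edge within 7 mm of the ring's middle) with the lever still open (over 0.5 rad) (x of collar_edge in the frame of mark_ring between -0.007 and 0.007 m and value of joint lever above 0.5 rad and contact force between the fingers and leg above 5 N), for 0.2 s.
2. the lever is shut (under 0.12 rad) with the leg still held at the mark within 7 mm (x of collar_edge in the frame of mark_ring between -0.007 and 0.007 m and value of joint lever below 0.12 rad and contact force between the fingers and leg above 5 N), for 0.2 s.
At the end, for the whole second after the job is handed in: The fingers still grip the lever's post (finger force over 5 N), the leg is at rest with its collar edge within 7 mm of the middle of the mark ring, and the lever is shut to within 0.12 rad (all of step 2 and linear speed of leg below 0.01 m/s); the arm keeps its last pose, push and grip.
It fails at once if the lever is swung more than half-way shut (under 0.35 rad) while the leg is more than 12 mm off the mark (value of joint lever below 0.35 rad and not (x of collar_edge in the frame of mark_ring between -0.012 and 0.012 m)).
It fails at once if the leg or lever is squeezed or pushed with more than 80 N of finger force (contact force between the fingers and leg above 80 N).
It fails at once if a bottle or lid is moved more than 30 mm (distance of any of beer, ketchup, tin_lid, jam_lid from where it was at the start of the episode above 0.03 m).
It also fails if it takes over 42 s, if anything falls off the work surface, if the arm or the gripper's body presses on something with over 40 N, if the wrist force passes 120 N, or if a joint passes its speed limit or range.

ROBOT

A 6-joint arm with a two-finger parallel gripper is mounted at the origin on the work surface. World frame = base frame: x ahead of the robot, y to its left, z up, the work surface at z = 0. Lengths are in mm, angles in rad, forces in N, time in s.
With the tool pointing down it reaches from about 350 to 725 mm from the base axis. Payload 4.3 kg.
Tool frame: the origin (TCP) lies on the centre line of the jaws, within the pads' length; the fingertips stand 14 mm ahead of it and the grasp point (between the pads) lies 5 mm behind it; z points along the fingers, y is the line along which they close (so a half turn about z gives the same grasp; the last joint's range is limited). The gripper opens to 85 mm and grips with 20 to 120 N. Pads are 22 mm wide; open, the fingers measure 114 mm over their backs; the gripper's body (76 mm by 85 mm) begins 54 mm behind the grasp point. The pads swing forward as they close: fully open they stand 13 mm farther back than shut.
Start: joints at [1.231, 0.377, 0.081, 1.274, 0, 1.46], TCP at [130.979, 559.92, 245.329] pointing down, gripper open.
Joint ranges: [-2.72, 2.72], [-0.84, 1.66], [-1.02, 1.22], [-1.77, 2.12], [-1.37, 1.28], [-3.14, 3.14]. Speed limits (rad/s): [2.57, 2.57, 3.14, 3.14, 3.14, 3.14].

INTERFACE

Orientations are given as a unit quaternion [w, x, y, z].
In Python, from plant import r gives the robot as it stands.
- The arm moves only by the tool send_rows, never from a script. Its argument "plan" is a list of rows, each a list of 3 entries, a list of its own where there are three numbers: the shift along the tool's x, y, z as a fraction of full scale, then the turn, a rotation vector about the tool's x, y, z as a fraction of full scale, then the closure in counts, from 0 (fully open) to 255 (shut). A call has 1 to 8 rows; each row shifts and turns the commanded pose from where the row before left it, along the tool's axes as they then stand; what a row does not reach is not made up. Full scale, the value 1, is 0.02 m for a shift and 5 degrees for a turn. A row lasts 1/12 s, in which the tool goes at most 41.7 mm and 7.16 degrees, less where a joint would pass 70% of its speed; a pose out of reach is approached as far as the arm can. A call with a number of a shift or a turn outside -1 to 1 is refused whole. A call with a gripper value outside its range is refused whole. The fingers move at their own pace and stop on an object; the grip force is fixed at half the most. Time passes only in rows, so rows that do not move let the fingers close. It gives the time, the measured TCP pose, the force, the opening and the grip force at its end, in the units of the state.
- r.get_obs(): the state, without advancing time (a new reading comes with each control period).
- r.snapshot(name): name is "side" or "top"; returns a dict with "image" (420x560x3 uint8, red, green, blue), "mtx" (3x3 intrinsics, pixels), "k1" (the pictures are not rectified: a ray, as slopes to the right and down, at radius r is drawn at 1 + k1 r^2 times it, then the intrinsics apply), "extrinsics" (4x4, takes a point from camera to world coordinates). Camera axes: x right, y up, looking along -z (the intrinsics and any distortion apply to the point x, -y, -z); pixel columns grow to the right and rows downward; lengths in mm; the calibration is good to about 2 mm. A picture is of the moment at which its call begins. There is no depth.
- r.finish_job(): hands the job in; it is judged then, once.
The state is a dict: "time": time; "qpos": joint angles; "qd": joint speeds; "joint_torque": joint torques, N m; "tool_pos": TCP position; "ee_rot": TCP orientation; "wrist_force": force on the tool from outside, world axes, zero at the start; "wrist_torque": the same for the moment, N m; "gripper_width": finger opening in mm; "gripper_force": force on a finger pad.
Only numpy, scipy, OpenCV 4.12 (cv2) and the standard library are available. Lean on these libraries where they do the work, as an engineer would, in place of code of your own. Each camera call takes 0.05 s, during which the arm holds its last target. There are 200 camera calls.

## Working session

There is one attempt and no reset: what is moved stays moved. The work goes in short steps, Python scripts to look and compute and a tool call to move; the robot and the scene stay as the last step left them, time stands still between calls to the robot, and variables do not carry over. Pictures are saved under pics/ and viewed, at most 10 in all, crops included, and the job is handed in when it is done.

Besides the shell and the picture viewer there is one more tool, called after "Request:" as name(argument=value, ...), one argument or row to a line, values as JSON. send_rows: Moves the arm, as the interface text tells. Its arguments: {"type":"object","properties":{"plan":{"type":"array","items":{"type":"array"}}},"required":["plan"]}

```bash
ls; mkdir -p pics
cat > h.py <<'E'
import numpy as np, cv2
from plant import r
def snap(n,f=None):
    s=r.snapshot(n)
    if f: cv2.imwrite(f,s["image"][:,:,::-1])
    return s
def ray(s,u,v):
    K=np.array(s["mtx"],float);p=np.array([(u-K[0,2])/K[0,0],(v-K[1,2])/K[1,1]]);q=p.copy()
    for _ in range(20): q=p/(1+s["k1"]*(q@q))
    E=np.array(s["extrinsics"],float)
    d=E[:3,:3]@np.array([q[0],-q[1],-1]);return E[:3,3],d
def onz(s,u,v,z):
    o,d=ray(s,u,v);return o+d*(z-o[2])/d[2]
def proj(s,P):
    E=np.linalg.inv(np.array(s["extrinsics"],float));c=E[:3,:3]@np.asarray(P,float)+E[:3,3]
    q=np.array([c[0],-c[1]])/-c[2];q=q*(1+s["k1"]*(q@q));K=np.array(s["mtx"]);return K[:2,:2]@q+K[:2,2]
def two(s1,p1,s2,p2):
    o1,d1=ray(s1,*p1);o2,d2=ray(s2,*p2)
    t=np.linalg.lstsq(np.c_[d1,-d2],o2-o1,rcond=None)[0]
    a,b=o1+d1*t[0],o2+d2*t[1];return (a+b)/2,np.linalg.norm(a-b)
E
python3 - <<'E'
from h import *
for n in("top","side"):
    s=snap(n,f"pics/{n}0.png");print(n,np.round(s["extrinsics"],2),s["mtx"],s["k1"])
o=r.get_obs();print(o)
E
```

```text
pics
top [[ 0.00000e+00  1.00000e+00 -5.00000e-02  5.73100e+02]
 [-1.00000e+00  0.00000e+00 -1.00000e-02 -3.24000e+00]
 [-1.00000e-02  5.00000e-02  1.00000e+00  1.41241e+03]
 [ 0.00000e+00  0.00000e+00  0.00000e+00  1.00000e+00]] [[506.16204263   0.         272.76069236]
 [  0.         506.16204263 207.2866552 ]
 [  0.           0.           1.        ]] 0.043772203430252024
side [[-9.2000e-01  2.1000e-01 -3.3000e-01  3.2114e+02]
 [-3.9000e-01 -4.5000e-01  8.0000e-01  8.3257e+02]
 [ 2.0000e-02  8.7000e-01  5.0000e-01  6.2988e+02]
 [ 0.0000e+00  0.0000e+00  0.0000e+00  1.0000e+00]] [[436.77235131   0.         283.74588856]
 [  0.         436.77235131 217.95897654]
 [  0.           0.           1.        ]] 0.048326602537109686
{'time': 0.1, 'qpos': array([ 1.23071583e+00,  3.77994689e-01,  7.97449826e-02,  1.27439182e+00,
       -3.11718999e-05,  1.46049456e+00]), 'qd': array([ 0.00102033, -0.00088879,  0.00331636, -0.00012816,  0.00108407,
        0.00018035]), 'joint_torque': array([ 1.17900036e-03, -4.64695716e+01,  2.70581460e+01,  1.20481144e-02,
       -1.05126774e-04, -1.01187317e-05]), 'tool_pos': array([130.77667951, 559.34733512, 244.44598284]), 'ee_rot': array([-1.90817635e-04,  1.14636719e-01,  9.93407052e-01, -9.02786932e-04]), 'wrist_force': array([0.76071226, 0.1248747 , 0.71936853]), 'wrist_torque': array([-0.06032386,  0.00423266,  0.00953562]), 'gripper_force': 0.0, 'gripper_width': 85.36933307271048}
```

View pics/top0.png

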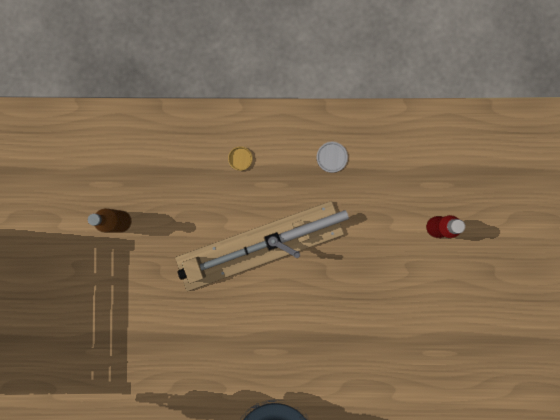

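View pics/side0.png

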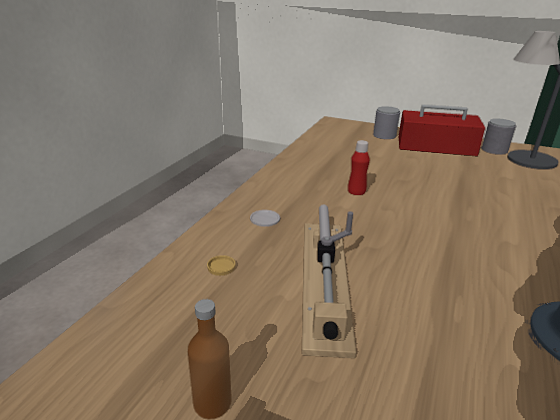

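Top view: foot block at about (182,273), mark ring near (247,251), collar at (273,241), lever reaching the post at about (296,254). Side view: collar at (327,250), post from (349,213) to (350,235), ring at (327,268). Next, enlarged crops.

Run:
```python
from h import *
a=cv2.imread("pics/top0.png")[200:295,165:360]; b=cv2.imread("pics/side0.png")[195:355,290:370]
a=cv2.resize(a,None,fx=4,fy=4,interpolation=cv2.INTER_CUBIC);cv2.imwrite("pics/tc.png",np.clip(a*1.6,0,255).astype("uint8"))
b=b[:95];b=cv2.resize(b,None,fx=6,fy=6,interpolation=cv2.INTER_CUBIC);cv2.imwrite("pics/sc.png",np.clip(b*1.3,0,255).astype("uint8"))
```

```text
(no output)
```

View pics/tc.png

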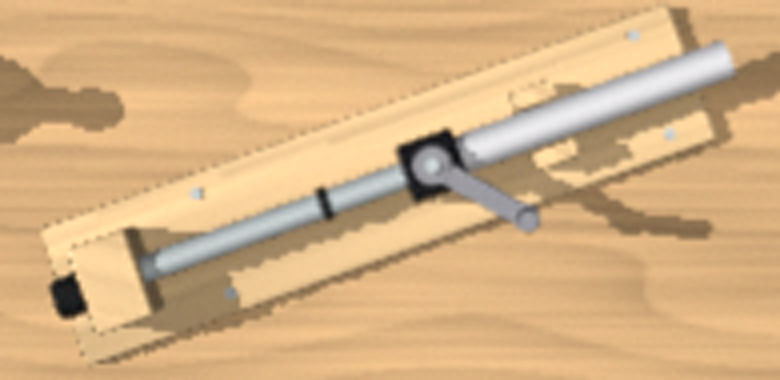

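View pics/sc.png

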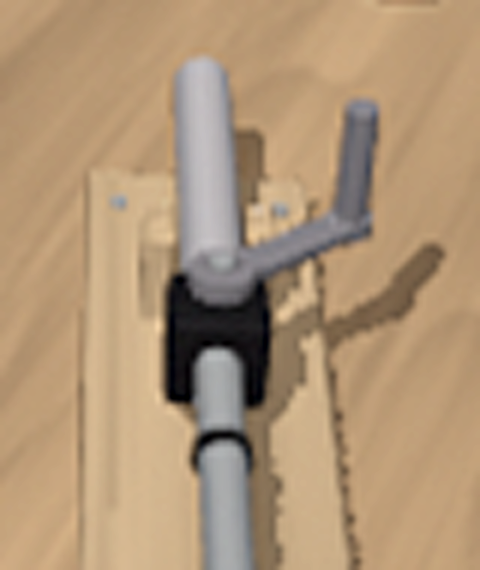

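Top crop (4x): board corners (42,232), (668,8), (95,363), (715,140); ring (324,203); collar front top corners (399,150) and (417,200); pivot (432,163); post top (527,215). Side crop (6x): post top (363,107), post foot (350,215), ring (222,447).

Run:
```python
from h import *
t=snap("top");s=snap("side")
T=lambda x,y:((x+.5)/4-.5+165,(y+.5)/4-.5+200)
S=lambda x,y:((x+.5)/6-.5+290,(y+.5)/6-.5+195)
f=lambda p,z:onz(t,*T(*p),z)
C=[f(p,18) for p in((42,232),(668,8),(95,363),(715,140))]
ax=(C[0]+C[2]-C[1]-C[3])[:2];print("len",np.linalg.norm(ax)/2,"w",np.linalg.norm(C[0]-C[2]),np.linalg.norm(C[1]-C[3]))
ax/=np.linalg.norm(ax);ay=np.array([-ax[1],ax[0]]);O=sum(C)[:2]/4
print("O",O,"yaw",np.arctan2(ax[1],ax[0]))
for n,p,z in(("ring",(324,203),66),("ringax",(324,203),55),("col1",(399,150),75),("col2",(417,200),75),("piv",(432,163),90),("post",(527,215),137)):
    P=f(p,z)[:2];print(n,P.round(1),"cradle",((P-O)@ax).round(1),((P-O)@ay).round(1))
for n,a,b in(("post",(527,215),(363,107)),("ring",(324,203),(222,447)),("piv",(432,163),(224,265))):
    P,e=two(t,T(*a),s,S(*b));print(n,P.round(1),e.round(1),((P[:2]-O)@ax).round(1),((P[:2]-O)@ay).round(1))
o=r.get_obs()
from scipy.spatial.transform import Rotation as R
w,x,y,z=o["ee_rot"];print(R.from_quat([x,y,z,w]).as_matrix().round(3))
```

```text
len 453.81866926450255 w 96.57565989560612 96.13932624564183
O [534.72975045  42.52873816] yaw 1.9170602425687497
ring [524.2  78.5] cradle 37.4 -2.3
ringax [523.8  79.2] cradle 38.2 -2.1
col1 [559.5  28.7] cradle -21.4 -18.6
col2 [526.6  16.7] cradle -21.5 16.4
piv [551.2   6.8] cradle -39.2 -3.4
post [519.6 -53.3] cradle -85.0 46.7
post [517.1 -53.9 137.1] 5.3 -84.7 49.4
ring [523.4  78.7  60.5] 1.2 37.9 -1.6
piv [549.6   6.3  90.2] 3.4 -39.1 -1.7
[[-0.974  0.228 -0.   ]
 [ 0.228  0.974 -0.001]
 [ 0.    -0.001 -1.   ]]
```

Measured: cradle yaw is about 1.917. The ring is about 58 mm ahead of the collar edge (within 45–95). The post is near (519,-54), its top triangulates to 137 mm as stated, and a is about 0.83. I'll set tool y along cradle x, so tool x becomes cradle y, and start moving at height.

Request:
send_rows(
  plan=[
    [[-1,-1,0],[0,0,-0.825],0],
    [[-1,-1,0],[0,0,-0.825],0],
    [[-1,-1,0],[0,0,-0.825],0],
    [[-1,-1,0],[0,0,-0.825],0],
    [[-1,-1,0],[0,0,-0.825],0],
    [[-1,-1,0],[0,0,-0.825],0],
    [[-1,-1,0],[0,0,-0.825],0],
    [[-1,-1,0],[0,0,-0.825],0],
  ],
)

```text
time: 0.87
tool_pos: [292.8, 404.3, 245.3]
ee_rot: [-0.0, -0.174, 0.985, -0.0]
wrist_force: [0.4, 0.4, 0.2]
gripper_width: 85.3
gripper_force: 0.0
```

Request:
send_rows(
  plan=[
    [[-0.12,-1,0],[0,0,0],0],
    [[-0.12,-1,0],[0,0,0],0],
    [[-0.12,-1,0],[0,0,0],0],
    [[-0.12,-1,0],[0,0,0],0],
    [[-0.12,-1,0],[0,0,0],0],
    [[-0.12,-1,0],[0,0,0],0],
    [[-0.12,-1,0],[0,0,0],0],
    [[-0.12,-1,0],[0,0,0],0],
  ],
)

```text
time: 1.53
tool_pos: [364.8, 260.6, 245.2]
ee_rot: [-0.0, -0.172, 0.985, 0.0]
wrist_force: [0.4, 0.0, 1.0]
gripper_width: 85.3
gripper_force: 0.0
```

Request:
send_rows(
  plan=[
    [[-0.12,-1,0],[0,0,0],0],
    [[-0.12,-1,0],[0,0,0],0],
    [[-0.12,-1,0],[0,0,0],0],
    [[-0.12,-1,0],[0,0,0],0],
    [[-0.12,-1,0],[0,0,0],0],
    [[-0.12,-1,0],[0,0,0],0],
    [[-0.12,-1,0],[0,0,0],0],
    [[-0.12,-1,0],[0,0,0],0],
  ],
)

```text
time: 2.2
tool_pos: [437.1, 116.7, 245.2]
ee_rot: [-0.0, -0.172, 0.985, 0.0]
wrist_force: [0.6, 0.2, -0.4]
gripper_width: 85.3
gripper_force: 0.0
```

Request:
send_rows(
  plan=[
    [[-0.12,-1,0],[0,0,0],0],
    [[-0.12,-1,0],[0,0,0],0],
    [[-0.12,-1,0],[0,0,0],0],
    [[-0.12,-1,0],[0,0,0],0],
    [[-0.12,-1,0],[0,0,0],0],
    [[-0.12,-1,0],[0,0,0],0],
    [[-0.12,-1,0],[0,0,0],0],
    [[0,0,0],[0,0,0],0],
  ],
)

```text
time: 2.87
tool_pos: [501.7, -11.1, 245.0]
ee_rot: [0.0, -0.171, 0.985, -0.001]
wrist_force: [0.9, -0.1, 0.3]
gripper_width: 85.3
gripper_force: 0.0
```

Request:
send_rows(
  plan=[
    [[-0.08,-0.8,0],[0,0,0],0],
    [[0,-0.8,0],[0,0,0],0],
    [[0,-0.7,0.65],[0,0,0],0],
    [[0,0,1],[0,0,0],0],
    [[0,0,0],[0,0,0],0],
  ],
)

```text
time: 3.28
tool_pos: [515.3, -50.8, 209.0]
ee_rot: [-0.003, -0.172, 0.985, 0.001]
wrist_force: [-1.0, 0.9, -0.6]
gripper_width: 85.3
gripper_force: 0.0
```

Run:
```python
from h import *
s=snap("side");t=snap("top")
a=cv2.resize(s["image"][150:270,270:430,::-1],None,fx=5,fy=5,interpolation=cv2.INTER_CUBIC)
cv2.imwrite("pics/c1.png",np.clip(a*1.3,0,255).astype("uint8"))
o=r.get_obs();print(o["tool_pos"],proj(s,o["tool_pos"]),proj(s,[518.5,-53.6,137]))
```

```text
[516.17705041 -50.40184248 211.73687813] [352.19871221 184.05828444] [348.29266866 212.32260587]
```

View pics/c1.png

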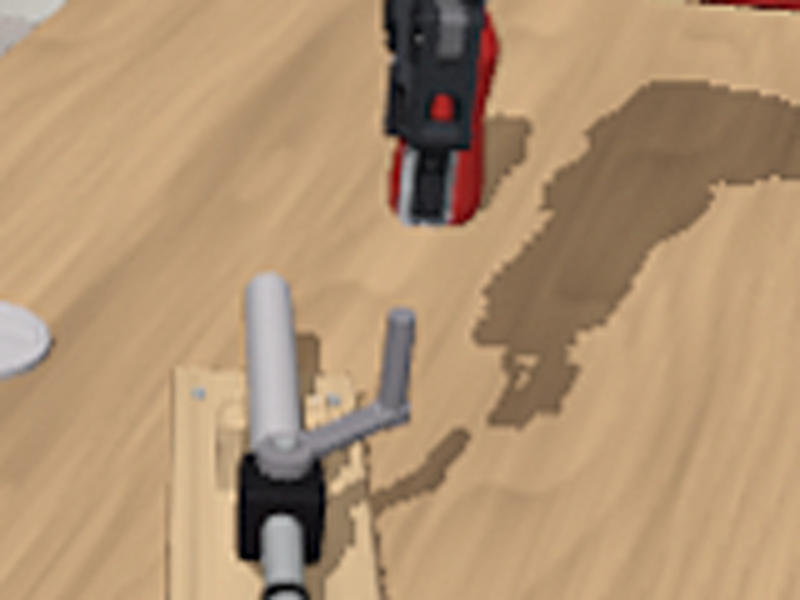

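The side crop shows the gripper's front finger at (431,220) and the post top at (401,315). Both sit about 2 px right of where they project, so that is a shared camera offset and the tool is above the post to within a few mm. Descending.

Request:
send_rows(
  plan=[
    [[-0.06,-0.18,0.8],[0,0,0],0],
    [[0,0,0.8],[0,0,0],0],
    [[0,0,0.8],[0,0,0],0],
    [[0,0,0.8],[0,0,0],0],
    [[0,0,0.8],[0,0,0],0],
    [[0,0,0.8],[0,0,0],0],
    [[0,0,0.15],[0,0,0],120],
    [[0,0,0],[0,0,0],150],
  ],
)

```text
time: 4.05
tool_pos: [519.1, -53.4, 113.3]
ee_rot: [-0.001, -0.173, 0.985, 0.0]
wrist_force: [0.6, 0.8, -0.1]
gripper_width: 63.8
gripper_force: 0.0
```

Run:
```python
from h import *
s=snap("side");t=snap("top")
a=cv2.resize(s["image"][170:290,290:390,::-1],None,fx=5,fy=5,interpolation=cv2.INTER_CUBIC)
b=cv2.resize(t["image"][220:280,240:320,::-1],None,fx=5,fy=5,interpolation=cv2.INTER_CUBIC)
c=np.zeros((600,500,3),"uint8")
cv2.imwrite("pics/c2.png",np.clip(np.hstack([a,cv2.resize(b[:,:300],(300,300))if 0 else np.vstack([b[:,:300],c[:300,:300]])])*1.3,0,255).astype("uint8"))
o=r.get_obs();print(o["tool_pos"],o["gripper_width"],o["gripper_force"],o["wrist_force"])
```

```text
[520.49448829 -53.87517294 114.64417983] 48.779282446805915 0.0 [-0.17855808 -0.20941201  0.22475494]
```

View pics/c2.png

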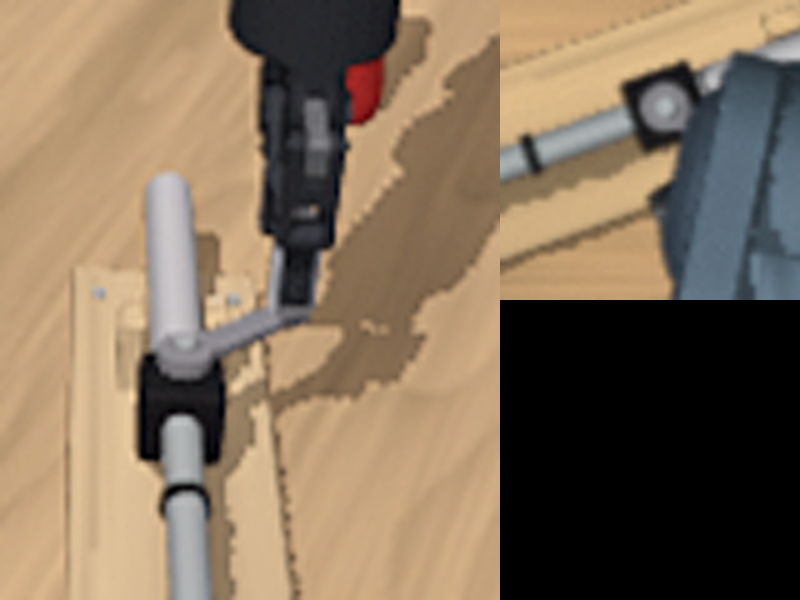

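The front finger, at about (295,280) in the crop, covers the post, whose foot is at (294,310), so they are aligned. Collar and lever have not moved. Closing gently.

Request:
send_rows(
  plan=[
    [[0,0,0.1],[0,0,0],180],
    [[0,0,0],[0,0,0],190],
    [[0,0,0],[0,0,0],190],
    [[0,0,0],[0,0,0],190],
    [[0,0,0],[0,0,0],190],
  ],
)

```text
time: 4.57
tool_pos: [519.9, -54.1, 111.6]
ee_rot: [0.0, -0.172, 0.985, -0.0]
wrist_force: [-0.3, 0.8, -0.2]
gripper_width: 21.6
gripper_force: 0.0
```

Request:
send_rows(
  plan=[
    [[0,0,0],[0,0,0],205],
    [[0,0,0],[0,0,0],210],
    [[0,0,0],[0,0,0],210],
    [[0,0,0],[0,0,0],210],
  ],
)

```text
time: 4.9
tool_pos: [519.7, -54.0, 111.3]
ee_rot: [0.0, -0.172, 0.985, 0.0]
wrist_force: [0.4, -0.0, -0.0]
gripper_width: 15.0
gripper_force: 0.2
```

Request:
send_rows(
  plan=[
    [[0,0,0],[0,0,0],213],
    [[0,0,0],[0,0,0],213],
    [[0,0,0],[0,0,0],213],
  ],
)

```text
time: 5.15
tool_pos: [519.8, -53.8, 111.3]
ee_rot: [0.0, -0.172, 0.985, 0.0]
wrist_force: [0.8, 0.6, 0.3]
gripper_width: 14.3
gripper_force: 0.7
```

Request:
send_rows(
  plan=[
    [[0,0,0],[0,0,0],214],
    [[0,0,0],[0,0,0],214],
    [[0,0,0],[0,0,0],214],
  ],
)

```text
time: 5.4
tool_pos: [519.9, -53.8, 111.3]
ee_rot: [0.0, -0.172, 0.985, 0.0]
wrist_force: [0.0, 2.2, 0.4]
gripper_width: 14.1
gripper_force: 4.3
```

Request:
send_rows(
  plan=[
    [[0,0,0],[0,0,0],216],
    [[0,0,0],[0,0,0],216],
    [[0,0,0],[0,0,0],216],
  ],
)

```text
time: 5.65
tool_pos: [519.9, -53.9, 111.3]
ee_rot: [0.0, -0.172, 0.985, 0.0]
wrist_force: [1.5, 2.4, -0.0]
gripper_width: 13.4
gripper_force: 17.7
```

Request:
send_rows(
  plan=[
    [[0,0,0],[0,0,0],217],
    [[0,0.15,0],[0,0,0],217],
    [[0,0.25,0],[0,0,0],217],
    [[0,0.25,0],[0,0,0],217],
    [[0,0.25,0],[0,0,0],217],
    [[0,0.25,0],[0,0,0],217],
    [[0,0.25,0],[0,0,0],217],
    [[0,0,0],[0,0,0],217],
  ],
)

```text
time: 6.32
tool_pos: [509.6, -26.6, 111.3]
ee_rot: [-0.0, -0.173, 0.985, 0.0]
wrist_force: [-0.1, -0.7, 1.7]
gripper_width: 13.4
gripper_force: 25.0
```

Request:
send_rows(
  plan=[
    [[0,0.2,0],[0,0,0],217],
    [[0,0.25,0],[0,0,0],217],
    [[0,0.25,0],[0,0,0],217],
    [[0,0.15,0],[0,0,0],217],
    [[0,0,0],[0,0,0],217],
    [[0,0,0],[0,0,0],217],
  ],
)

```text
time: 6.82
tool_pos: [504.2, -11.3, 111.3]
ee_rot: [-0.0, -0.173, 0.985, 0.0]
wrist_force: [-1.2, -2.4, 2.3]
gripper_width: 13.0
gripper_force: 25.2
```

Run:
```python
from h import *
s=snap("side");t=snap("top")
a=cv2.resize(s["image"][235:295,300:350,::-1],None,fx=8,fy=8,interpolation=cv2.INTER_CUBIC)
b=cv2.resize(t["image"][220:280,230:280,::-1],None,fx=8,fy=8,interpolation=cv2.INTER_CUBIC)
cv2.imwrite("pics/c3.png",np.clip(np.hstack([a,b])*1.3,0,255).astype("uint8"))
o=r.get_obs();print(o["tool_pos"],o["gripper_width"],o["gripper_force"],o["wrist_force"])
```

```text
[504.35528432 -11.5917998  111.29834793] 13.108621655365717 25.183770954608917 [-0.0222499  -2.25540057  3.77577309]
```

View pics/c3.png

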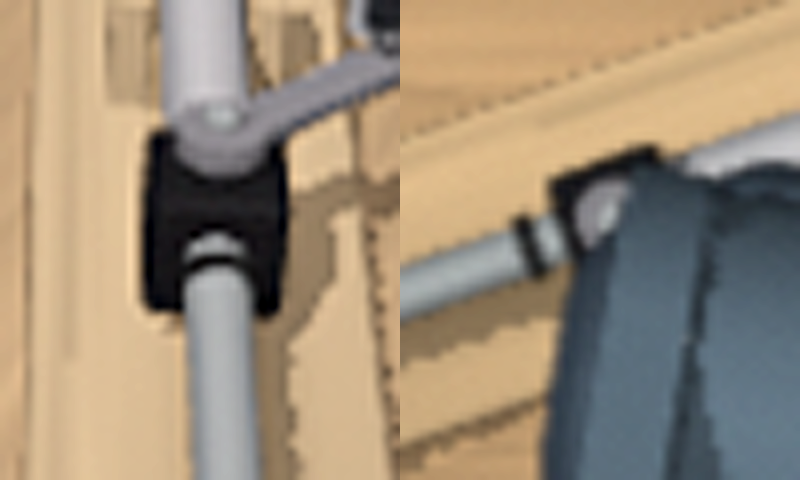

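Right crop (top view): ring centre about (531,247), collar's front edge running from (550,182) to (572,247). The lever is still open.

Run:
```python
from h import *
t=snap("top");ax=np.array([-.339,.941]);O=np.array([534.7,42.5])
T=lambda x,y:((x-400+.5)/8-.5+230,(y+.5)/8-.5+220)
for n,p,z in(("ring",(531,247),55),("ringtop",(531,247),66),("c1",(550,182),75),("c2",(572,247),75)):
    P=onz(t,*T(*p),z)[:2];print(n,((P-O)@ax).round(1))
```

```text
ring 37.5
ringtop 36.7
c1 23.1
c2 23.4
```

Request:
send_rows(
  plan=[
    [[0,0.2,0],[0,0,0],217],
    [[0,0.25,0],[0,0,0],217],
    [[0,0.25,0],[0,0,0],217],
    [[0,0,0],[0,0,0],217],
    [[0,0,0],[0,0,0],217],
    [[0,0,0],[0,0,0],217],
    [[0,0,0],[0,0,0],217],
    [[0,0,0],[0,0,0],217],
  ],
)

```text
time: 7.63
tool_pos: [499.7, 1.4, 111.3]
ee_rot: [-0.0, -0.172, 0.985, 0.0]
wrist_force: [-1.3, -2.3, 3.2]
gripper_width: 12.8
gripper_force: 25.2
```

Run:
```python
from h import *
s=snap("side");t=snap("top")
a=cv2.resize(s["image"][235:295,300:350,::-1],None,fx=8,fy=8,interpolation=cv2.INTER_CUBIC)
b=cv2.resize(t["image"][220:280,230:280,::-1],None,fx=8,fy=8,interpolation=cv2.INTER_CUBIC)
cv2.imwrite("pics/c4.png",np.clip(np.hstack([a,b])*1.3,0,255).astype("uint8"))
o=r.get_obs();print(o["tool_pos"],o["gripper_width"],o["gripper_force"],o["wrist_force"],o["time"])
```

```text
[499.71738475   1.40732055 111.30241093] 13.623211541364897 25.2522674202919 [-2.01948582 -1.32633752  3.820621  ] 7.7333
```

View pics/c4.png

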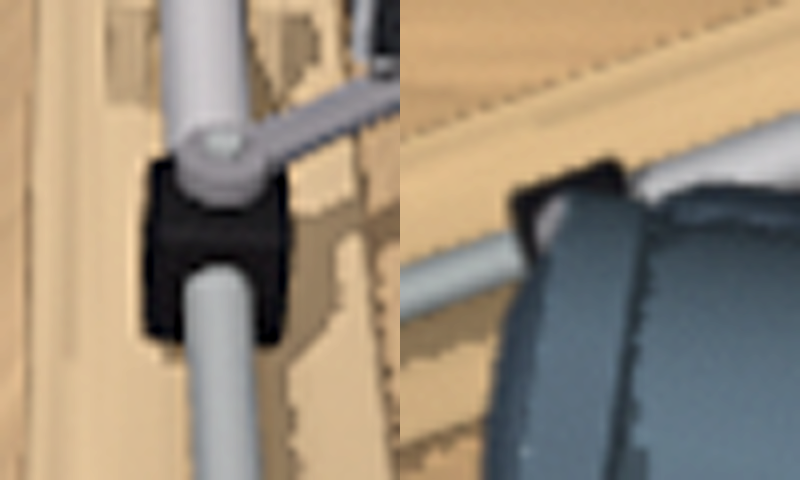

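The ring is now half hidden at the collar's front edge, showing only as a dark band of about 3 mm at (520,245), so the edge is on the mark. It has been held there over 0.5 s. Now the first half of the arc.

Request:
send_rows(
  plan=[
    [[-0.128,-0.12,0],[0,0,0],217],
    [[-0.128,-0.119,0],[0,0,0],217],
    [[-0.14,-0.106,0],[0,0,0],217],
    [[-0.14,-0.106,0],[0,0,0],217],
    [[-0.15,-0.092,0],[0,0,0],217],
    [[-0.15,-0.092,0],[0,0,0],217],
    [[0,0,0],[0,0,0],217],
    [[0,0,0],[0,0,0],217],
  ],
)

```text
time: 8.4
tool_pos: [519.8, -5.3, 111.2]
ee_rot: [-0.0, -0.172, 0.985, -0.0]
wrist_force: [-2.1, -2.7, 3.3]
gripper_width: 13.3
gripper_force: 25.3
```

Run:
```python
from h import *
s=snap("side");t=snap("top")
a=cv2.resize(s["image"][235:295,300:350,::-1],None,fx=8,fy=8,interpolation=cv2.INTER_CUBIC)
b=cv2.resize(t["image"][220:280,230:280,::-1],None,fx=8,fy=8,interpolation=cv2.INTER_CUBIC)
cv2.imwrite("pics/c5.png",np.clip(np.hstack([a,b])*1.3,0,255).astype("uint8"))
o=r.get_obs();print(o["tool_pos"],o["gripper_width"],o["gripper_force"],o["wrist_force"],o["time"])
```

```text
[519.73956582  -5.08025863 111.25174681] 13.119324465045988 25.240767896175385 [-1.65244142 -3.28680124  2.94946065] 8.5
```

View pics/c5.png

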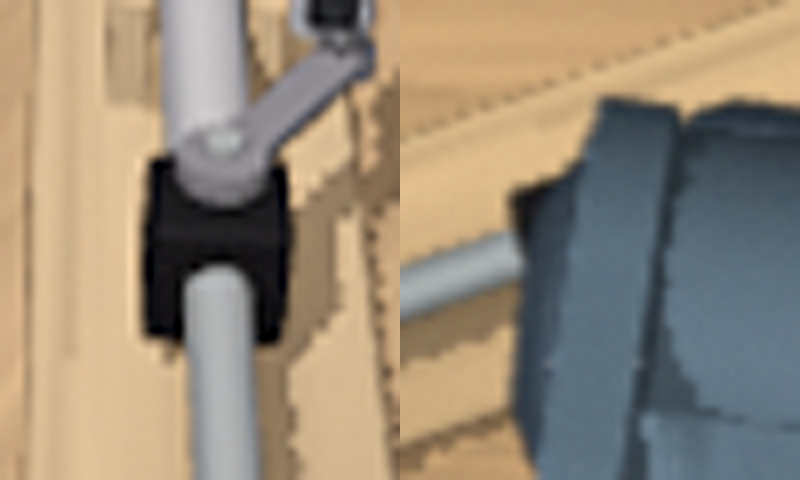

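Collar unmoved: hub at (222,142) and tube entry at y≈268 in the side crop, same as before. Finishing the arc.

Request:
send_rows(
  plan=[
    [[-0.158,-0.076,0],[0,0,0],217],
    [[-0.158,-0.076,0],[0,0,0],217],
    [[-0.164,-0.06,0],[0,0,0],217],
    [[-0.164,-0.06,0],[0,0,0],217],
    [[-0.17,-0.043,0],[0,0,0],217],
    [[-0.17,-0.043,0],[0,0,0],217],
    [[0,0,0],[0,0,0],217],
  ],
)

```text
time: 9.08
tool_pos: [541.5, -4.8, 111.3]
ee_rot: [0.0, -0.172, 0.985, 0.0]
wrist_force: [-1.1, -2.9, 3.6]
gripper_width: 13.3
gripper_force: 25.0
```

Request:
send_rows(
  plan=[
    [[-0.173,-0.026,0],[0,0,0],217],
    [[-0.173,-0.026,0],[0,0,0],217],
    [[-0.16,-0.009,0],[0,0,0],217],
    [[-0.16,-0.009,0],[0,0,0],217],
    [[0,0,0],[0,0,0],217],
    [[0,0,0],[0,0,0],217],
  ],
)

```text
time: 9.58
tool_pos: [554.3, -1.5, 111.3]
ee_rot: [0.0, -0.172, 0.985, 0.0]
wrist_force: [-0.6, -3.0, 2.1]
gripper_width: 13.3
gripper_force: 22.9
```

Run:
```python
from h import *
s=snap("side");t=snap("top")
a=cv2.resize(s["image"][215:275,300:350,::-1],None,fx=8,fy=8,interpolation=cv2.INTER_CUBIC)
b=cv2.resize(s["image"][235:295,300:350,::-1],None,fx=8,fy=8,interpolation=cv2.INTER_CUBIC)
cv2.imwrite("pics/c6.png",np.clip(np.hstack([a,b])*1.3,0,255).astype("uint8"))
o=r.get_obs();print(o["tool_pos"],o["gripper_width"],o["gripper_force"],o["wrist_force"],o["time"])
```

```text
[554.10355806  -1.54837003 111.29874417] 13.245344961097112 22.866043746471405 [-0.65762237 -2.52542164  2.75190473] 9.6833
```

View pics/c6.png

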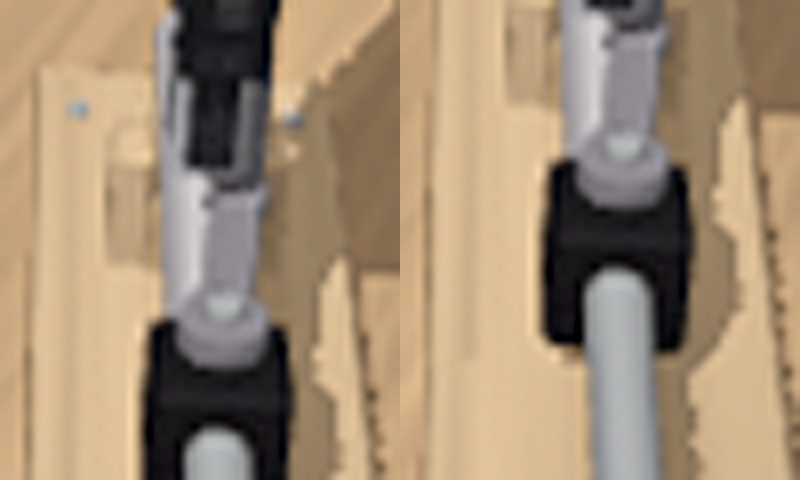

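The lever lies nearly along the tube but still leans slightly right: hub at (224,300), arm near (238,200) in the left crop. I'll work out the residual angle.

Run:
```python
from h import *
s=snap("side")
ax=np.array([-.339,.941]);ay=np.array([-.941,-.339])
# hub pixel and arm centre at row 200/215 of crop -> plane z=87
f=lambda x,y,z:onz(s,(x+.5)/8-.5+300,(y+.5)/8-.5+215,z)[:2]
h=f(224,300,89)
for x,y in((237,215),(238,200)):
    d=f(x,y,86)-h;print(d@ax,d@ay,np.arctan2(d@ay,-d@ax))
O=np.array([534.7,42.5]);p=np.array([554.2,-1.5])-O;print(p@ax,p@ay,(h-O)@ax,(h-O)@ay)
# collar shift: front bottom edge row 345 -> 350 of the crop (z=35)
g=lambda y:onz(s,(215+.5)/8-.5+300,(y+.5)/8-.5+235,35)[:2]@ax
print(g(350)-g(345))
```

```text
-48.300825411061744 5.56102287846303 0.11462836945437081
-56.36468546041911 6.144274327422757 0.1085805556759033
-48.0145 -3.4334999999999978 13.769756488768964 -0.22271912117199996
2.2565452021321164
```

Run:
```python
from h import *
c4=cv2.imread("pics/c4.png")[:,:400];c5=cv2.imread("pics/c5.png")[:,:400];c6=cv2.imread("pics/c6.png")[:,400:];c3=cv2.imread("pics/c3.png")[:,:400]
for n,y0,y1,x0,x1 in(("front+tube",255,360,150,285),("bottom edge",310,360,150,180),("bottomR",310,365,258,285),("tube",255,300,190,245),("hub",125,200,175,225)):
    T=c4[y0:y1,x0:x1]
    for m,c in(("c3",c3),("c5",c5),("c6",c6)):
        q=cv2.minMaxLoc(cv2.matchTemplate(c[max(0,y0-60):y1+40,x0-10:x1+10],T,cv2.TM_SQDIFF))[2];print(n,m,q[0]-10,q[1]+max(0,y0-60)-y0)
```

```text
front+tube c3 -1 -31
front+tube c5 0 -1
front+tube c6 0 3
bottom edge c3 2 -30
bottom edge c5 0 -2
bottom edge c6 1 4
bottomR c3 -2 -30
bottomR c5 0 -2
bottomR c6 1 5
tube c3 0 1
tube c5 0 0
tube c6 -1 3
hub c3 -1 -28
hub c5 0 0
hub c6 0 5
```

The leg is about 1.9 mm forward of where it paused, which is within tolerance. I'll swing the last 6 mm and take 2 mm back.

Request:
send_rows(
  plan=[
    [[-0.1,-0.03,0],[0,0,0],217],
    [[-0.1,-0.03,0],[0,0,0],217],
    [[-0.1,-0.03,0],[0,0,0],217],
    [[0,0,0],[0,0,0],217],
    [[0,0,0],[0,0,0],217],
    [[0,0,0],[0,0,0],217],
  ],
)

```text
time: 10.23
tool_pos: [560.4, -1.2, 111.3]
ee_rot: [0.0, -0.172, 0.985, 0.0]
wrist_force: [-0.1, -2.0, 0.8]
gripper_width: 13.2
gripper_force: 20.6
```

```bash
cat > chk.py <<'E'
from h import *
s=snap("side");im=s["image"]
c4=cv2.imread("pics/c4.png")[:,:400]
b=np.clip(cv2.resize(im[235:295,300:350,::-1],None,fx=8,fy=8,interpolation=cv2.INTER_CUBIC)*1.3,0,255).astype("uint8")
for y0,y1,x0,x1 in((255,360,150,285),(310,360,150,180),(310,365,258,285)):
    q=cv2.minMaxLoc(cv2.matchTemplate(b[y0-60:y1+40,x0-10:x1+10],c4[y0:y1,x0:x1],cv2.TM_SQDIFF))[2];print("shift",q[1]-60)
# lever arm columns on rows: print grey profile
c6=cv2.imread("pics/c6.png")[:,400:]
for row in(60,80,100,120):
    print(row,[int(v) for v in c6[row,150:290:5].mean(1)],[int(v) for v in b[row,150:290:5].mean(1)])
o=r.get_obs();print(o["tool_pos"],o["gripper_force"],o["wrist_force"],o["time"])
E
python3 chk.py
```

```text
shift 0
shift 1
shift 0
60 [140, 145, 146, 151, 160, 172, 182, 191, 200, 206, 205, 188, 161, 142, 139, 141, 142, 141, 140, 144, 153, 131, 100, 92, 93, 100, 107, 116] [139, 146, 146, 151, 161, 173, 186, 208, 194, 152, 135, 134, 141, 142, 141, 141, 145, 148, 129, 109, 103, 102, 104, 104, 104, 102, 106, 116]
80 [132, 140, 145, 152, 160, 170, 181, 190, 201, 207, 189, 162, 146, 139, 142, 142, 142, 142, 143, 145, 149, 129, 101, 95, 97, 104, 113, 122] [132, 141, 145, 152, 160, 171, 183, 203, 189, 148, 134, 134, 142, 143, 141, 140, 144, 146, 133, 114, 105, 101, 103, 103, 104, 105, 113, 121]
100 [144, 145, 142, 145, 156, 169, 179, 189, 202, 207, 182, 151, 140, 138, 142, 142, 142, 143, 145, 143, 139, 124, 107, 101, 100, 104, 113, 122] [143, 145, 142, 145, 156, 169, 181, 202, 188, 148, 133, 133, 142, 143, 142, 142, 144, 146, 138, 122, 111, 103, 102, 102, 102, 104, 113, 122]
120 [187, 187, 169, 154, 155, 165, 178, 191, 203, 206, 179, 148, 137, 131, 134, 136, 138, 140, 149, 145, 123, 111, 112, 117, 118, 116, 119, 122] [187, 188, 169, 154, 157, 165, 180, 203, 189, 147, 132, 133, 138, 138, 134, 134, 136, 139, 135, 125, 113, 111, 116, 118, 118, 118, 118, 120]
[560.2971807   -1.2647637  111.29915091] 20.644146502017975 [ 0.95124927 -0.96038106  1.63887566] 10.2833
```

The leg is back where it paused (shift 0). The arm is centred at about 216 px, which puts the lever at about 0.01 rad, and the grip is about 20 N per pad. Handing in.

```bash
python3 -c "
from plant import r
print(r.finish_job())"
```

```text
the job is handed in; nothing more can be done
None
```

I handed in the job with the leg on the mark to within about 2 mm by my camera measurements, the lever shut at about 0.01 rad, and the post still gripped at about 20 N per finger; no verdict came back.

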